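Restock the inspection queue lane first-in-first-out

ROBOT

A 7-joint arm with a two-finger parallel gripper is mounted at the origin on a cart in front of the work surface, level with it; the furniture and walls round the work are solid. World frame = base frame: x ahead of the robot, y to its left, z up, the work surface at z = 0. Lengths are in m, angles in rad, forces in N, time in s.
With the tool pointing down it reaches from about 0.425 to 0.875 m from the base axis. Payload 4.7 kg.
Tool frame: the origin (TCP) lies between the finger pads; the fingertips stand 19 mm ahead of it and the grasp point (between the pads) is the TCP; z points along the fingers, x is the direction in which the jaws open and shut, and the axes are right-handed (so a half turn about z gives the same grasp; the last joint's range is limited). The gripper opens to 87 mm and grips with 3 to 60 N. Pads are 19 mm wide; open, the fingers measure 117 mm over their backs; the gripper's body (75 mm by 190 mm) begins 51 mm behind the grasp point.
Start: joints at [1.116, 0.321, -0.07, 1.45, 0.023, 1.371, -0.057], TCP at [0.294, -0.58, 0.242] pointing down, gripper open.
Joint ranges: [-2.86, 2.86], [-0.3, 2.09], [-1.38, 1.24], [0.06, 2.45], [-1.56, 4.7], [0.09, 2.05], [-2.69, 2.69]. Speed limits (rad/s): [2.57, 2.57, 3.14, 3.14, 3.14, 3.14, 3.14].

INTERFACE

Orientations are given as a unit quaternion [w, x, y, z].
In Python, from station import * gives the robot as it stands.
- The arm moves only by the tool step_arm, never from a script. Its argument "increments" is one flat list of numbers, 7 for each row, row after row: the turn, a rotation vector about the tool's x, y, z in rad, then the shift along the tool's x, y, z in cm, then the opening in per cent of the stroke, from 0 (shut) to 100 (fully open). In form: [wx, wy, wz, dx, dy, dz, grip, wx, wy, wz, dx, dy, dz, grip, ...]. A call has 1 to 10 rows; each row shifts and turns the pose as measured when the row begins, along the tool's axes as they then stand; what a row does not reach is not made up. A row lasts 1/10 s, in which the tool goes at most 50 mm and 8.59 degrees, less where a joint would pass 70% of its speed; a pose out of reach is approached as far as the arm can. A call is refused whole if a number of a shift passes 5 or a number of a turn 0.15, either way. A call with a gripper value outside its range is refused whole. The fingers move at their own pace and stop on an object; "newtons" is the grip in N (left out, the last holds). Time passes only in rows, so rows that do not move let the fingers close. It gives the time, the measured TCP pose, the force and the opening at its end, in the units of the state.
- state(): the state, without advancing time (a new reading comes with each control period).
- get_image(name): name is "scene" or "top" or "wrist"; returns a dict with "pixels" (420x560x3 uint8, blue, green, red), "vfov" (degrees; the focal length in pixels is half the picture's height over the tangent of half this angle, whatever the lens; pixels are square), "cx", "cy" (the principal point, pixels), "k1" (the pictures are not rectified: a ray, as slopes to the right and down, at radius r is drawn at 1 + k1 r^2 times it, then the intrinsics apply), "cam_to_world" (4x4, takes a point from camera to world coordinates). Camera axes: x right, y down, z forward; pixel columns grow to the right and rows downward; lengths in m; the calibration is good to about 2 mm. A picture is of the moment at which its call begins. There is no depth.
- sign_off(): hands the job in, once; it reports no verdict.
Trained networks look in the newest picture that a camera, given by its name, has taken for a name from the list of things; names that differ only in an ending like _2 or _b are one class to them, and where a whole thing is asked for, a point or a joint stands for the part that bears it (a point fixed in the world has none). Each returns a list of dicts, best first, with "p" (0 to 1); they miss things now and then, are a little off and sometimes report something else, mostly with a low value. They report only what shows in the picture. A call takes as long as a camera call. They do not tell look-alikes from the thing itself.
- search_frame(camera, query): "box" ([centre column, centre row, width, height] in pixels, round what is visible of it).
- trace(camera, query): "mask" (420x560 bool, what is visible of it) and "box" ([centre column, centre row, width, height] in pixels, round what is visible of it).
- mark_of(camera, query): "pixel" ([column, row] in pixels: a listed point, or the origin of a listed thing).
The state is a dict: "t": time; "joint_positions": joint angles; "dq": joint speeds; "joint_efforts": joint torques, N m; "position": TCP position; "eef_rot": TCP orientation; "contact_force": force on the tool from outside, world axes, zero at the start; "ft_torque": the same for the moment, N m; "grip_width": finger opening in m.
Only numpy, scipy, OpenCV 4.12 (cv2) and the standard library are available. Lean on these libraries where they do the work, as an engineer would, in place of code of your own. Each camera call takes 0.05 s, during which the arm holds its last target.

TASK

Restock the railed queue lane first-in-first-out: first bring the two old brackets already in it forward, still in their order, until the front one is right up against the orange stop and the other is closed up behind it. Then take the new bracket from the grey carrier and load it upright and straight, close up behind the old ones, with its upright plate towards the green end wall like theirs; lower it to the lane floor before you let go, do not drop it. The lane's rails and the carrier's cheeks leave room for fingers on different sides of the bracket, so set it down on the open granite in between and take it again by its plate; leave the flange, the disc and the brass fitting alone.

Things in the scene. Friction and masses are not known exactly. Their poses are not given: they have to be found in the camera images.
- lane: queue lane, fixed aluminium channel along its y. Origin: centre of underside, z up. Floor top at z = 6 mm, inside 46 mm wide (x), 240 mm long; side guide rails reach z = 58 mm, 10 mm above a bracket standing in it; 58 mm wide outside. Open above. Brackets stand in it with their y along lane +y. Closed up at the stop, their origins lie at y = -90, -30 and +30 mm.
- lane_stop (a point): front of the lane: middle of the inner face of the low orange stop, at floor level (lane y = -120 mm). The stop is 14 mm high over the floor. Axes as the lane's: +y points to the rear.
- lane_rear (a point): rear of the lane: middle of the inner face of the green end wall, at floor level (lane y = +120 mm). The wall is 28 mm high over the floor. Axes as the lane's.
- carrier: delivery carrier, fixed: grey bed 34 mm wide (x), 92 mm long (y), top 8 mm over the granite, between two end cheeks 46 mm wide (x), 10 mm thick, 52 mm high over the granite, 63 mm apart inside (y = -31.5 to +31.5 mm), so the new bracket has 1 to 2 mm at each end and fingers fit only at its open long sides (+x, -x). Origin: centre of underside, z up.
- free_spot (a point): a spot on the bare granite, always the same, with nothing within 55 mm of it: room to set the bracket down and take it again. z is the granite's top.
- old_front: aluminium L-bracket with a blue dot, the old one nearest the orange stop. Base 40 (x) x 60 (y) x 10 mm; across its +y end an upright plate 40 mm wide, 12 mm thick (y = 18 to 30 mm), top 42 mm over the underside. 0.13 kg, centre of mass 8 mm towards the plate. Origin: centre of underside, z up. Starts in the lane, 18 to 40 mm short of the stop; slides along the lane.
- old_rear: aluminium L-bracket with a blue dot, second old one. Base 40 (x) x 60 (y) x 10 mm; across its +y end an upright plate 40 mm wide, 12 mm thick (y = 18 to 30 mm), top 42 mm over the underside. 0.13 kg, centre of mass 8 mm towards the plate. Origin: centre of underside, z up. Starts in the lane behind old_front, 44 to 64 mm short of its place; pushed forward it pushes old_front too; 55 to 76 mm free behind it.
- new_bracket: aluminium L-bracket with a green dot, the new one. Base 40 (x) x 60 (y) x 10 mm; across its +y end an upright plate 40 mm wide, 12 mm thick (y = 18 to 30 mm), top 42 mm over the underside. 0.13 kg, centre of mass 8 mm towards the plate. Origin: centre of underside, z up. Starts on the carrier's bed, its y along the carrier's y. In the lane only 3 mm are free each side: there fingers fit only on the plate's two faces.
- flange: bystander: turned metal flange, 57 mm across, 24 mm high, standing loose on the granite beside the lane. Origin: centre of its underside.
- disc: bystander: round brass-coloured contact disc with two studs, 23 mm across, 13 mm high, loose on the granite beside the lane. Origin: centre of its underside.
- fitting: bystander: brass hose fitting, 12 mm across, 23 mm high, standing loose near the carrier. Origin: centre of its underside.
There are look-alikes about, which are no part of the job. Leave any red look-alike of the old_rear alone.

How it is judged:
On the way:
1. both old brackets stand closed up at the orange stop while the new bracket is still outside the lane (x of old_front in the frame of lane between -0.012 and 0.012 m and z of old_front in the frame of lane between 0.001 and 0.011 m and angle between each of old_front, old_rear's own z axis and vertical below 0.08 rad and angle between the y axis of each of old_front, old_rear and the y axis of lane, either way round below 0.15 rad and y of lane_stop in the frame of old_front below -0.02 m and x of old_rear in the frame of lane between -0.012 and 0.012 m and z of old_rear in the frame of lane between 0.001 and 0.011 m and y of lane_stop in the frame of old_rear below -0.02 m and y of old_front in the frame of lane below -0.083 m and distance between old_front and old_rear below 0.069 m and y of old_rear in the frame of lane above -0.045 m and (y of new_bracket in the frame of lane above 0.17 m or y of new_bracket in the frame of lane below -0.17 m or x of new_bracket in the frame of lane above 0.06 m or x of new_bracket in the frame of lane below -0.06 m)), for 0.2 s.
At the end, for the whole second after the job is handed in: All three brackets stand upright (within 0.08 rad) on the lane floor, along the lane (within 0.15 rad), at rest: old_front within 7 mm of the orange stop, old_rear behind it with a gap under 9 mm, new_bracket behind that with a gap under 11 mm, all plates towards the green end wall (x of old_front in the frame of lane between -0.012 and 0.012 m and z of old_front in the frame of lane between 0.001 and 0.011 m and angle between each of old_front, old_rear, new_bracket's own z axis and vertical below 0.08 rad and angle between the y axis of each of old_front, old_rear, new_bracket and the y axis of lane, either way round below 0.15 rad and y of lane_stop in the frame of old_front below -0.02 m and x of old_rear in the frame of lane between -0.012 and 0.012 m and z of old_rear in the frame of lane between 0.001 and 0.011 m and y of lane_stop in the frame of old_rear below -0.02 m and y of old_front in the frame of lane below -0.083 m and distance between old_front and old_rear below 0.069 m and y of old_rear in the frame of lane above -0.045 m and x of new_bracket in the frame of lane between -0.012 and 0.012 m and z of new_bracket in the frame of lane between 0.001 and 0.011 m and y of lane_stop in the frame of new_bracket below -0.02 m and distance between old_rear and new_bracket below 0.071 m and y of new_bracket in the frame of lane above 0.015 m and linear speed of each of old_front, old_rear, new_bracket below 0.01 m/s); the robot touches nothing.
It fails at once if the new bracket is dropped into the lane (faster than 0.35 m/s within the last 25 mm above the lane floor) (x of new_bracket in the frame of lane between -0.03 and 0.03 m and y of new_bracket in the frame of lane between -0.13 and 0.13 m and z of new_bracket in the frame of lane below 0.031 m and linear speed of new_bracket above 0.35 m/s).
It fails at once if the flange, the disc or the brass fitting is moved by more than 20 mm or tipped over (distance of any of flange, disc, fitting from where it was at the start of the episode above 0.02 m or angle between any of flange, disc, fitting's own z axis and vertical above 0.5 rad).
It also fails if it takes over 66 s, if anything falls off the work surface, if the arm or the gripper's body presses on something with over 40 N, if the wrist force passes 120 N, or if a joint passes its speed limit or range.

## Working session

There is one attempt and no reset: what is moved stays moved. The work goes in short steps, Python scripts to look and compute and a tool call to move; the robot and the scene stay as the last step left them, time stands still between calls to the robot, and variables do not carry over. Pictures are saved under pics/ and viewed, and the job is handed in when it is done.

Besides the shell and the picture viewer there is one more tool, called as a command line: name --argument value ..., lists and objects as JSON in quotes. step_arm: Moves the arm, as the interface text tells. Its arguments: {"type":"object","properties":{"increments":{"type":"array"},"newtons":{"type":"number"}},"required":["increments"]}

```bash
mkdir -p pics; ls
cat > h.py <<'E'
import numpy as np, cv2
from station import *
from scipy.spatial.transform import Rotation as R
def snap(name,fn,crop=None,scale=1):
    im=get_image(name); p=im["pixels"].copy()
    if crop: 
        a,b,c,d=crop; p=p[b:d,a:c]
    if scale!=1: p=cv2.resize(p,None,fx=scale,fy=scale,interpolation=cv2.INTER_CUBIC)
    cv2.imwrite("pics/"+fn+".png",p); return im
def K(im):
    f=210/np.tan(np.radians(im["vfov"])/2); return f
def px2world(im,uv,z):
    f=K(im); d=np.array([(uv[0]-im["cx"])/f,(uv[1]-im["cy"])/f]); s=d.copy()
    for _ in range(20): s=d/(1+im["k1"]*(s@s))
    T=np.array(im["cam_to_world"]); r=T[:3,:3]@np.array([s[0],s[1],1]); o=T[:3,3]
    return o+r*(z-o[2])/r[2]
def w2px(im,P):
    T=np.array(im["cam_to_world"]); c=T[:3,:3].T@(np.array(P)-T[:3,3]); s=c[:2]/c[2]
    s=s*(1+im["k1"]*(s@s)); f=K(im); return np.array([im["cx"],im["cy"]])+f*s
E
python3 - <<'E'
from h import *
print(state())
for c in ["scene","top","wrist"]:
    im=snap(c,c+"0"); print(c,im["vfov"],im["cx"],im["cy"],im["k1"],np.round(im["cam_to_world"],3).tolist())
    for q in ["lane","lane_stop","lane_rear","carrier","free_spot","old_front","old_rear","new_bracket","flange","disc","fitting"]:
        print(q,[(round(m["p"],2),np.round(m["pixel"],1).tolist()) for m in mark_of(c,q)][:4])
E
```

```text
pics
{'t': 0.0, 'joint_positions': array([ 1.11609886,  0.32179229, -0.07009208,  1.45164882,  0.02261191,
        1.37077788, -0.05689901]), 'dq': array([-0.00042919,  0.0010795 , -0.00103728, -0.00042147,  0.0009341 ,
        0.00037332, -0.00035475]), 'joint_efforts': array([-7.04417325e-04, -4.91290069e+01, -4.05025743e-01, -3.12526560e+01,
       -6.42490690e-02,  4.38588217e-02,  2.11541856e-04]), 'position': array([ 0.29341124, -0.57944855,  0.24049461]), 'eef_rot': array([-4.35564967e-04,  8.52011901e-01, -5.23521609e-01, -8.09918425e-04]), 'contact_force': array([ 0.64516051, -0.5146025 , -0.01434301]), 'ft_torque': array([ 0.01110087, -0.04221872,  0.02522845]), 'grip_width': 0.08691694190861146}
scene 53.29891552377152 280.120284853336 217.5075159749063 0.03702941771120196 [[0.569, -0.497, 0.656, 0.072], [-0.822, -0.345, 0.452, -0.521], [0.002, -0.796, -0.605, 0.555], [0.0, 0.0, 0.0, 1.0]]
lane [(0.57, [258.5, 226.3])]
lane_stop [(0.6, [317.7, 241.7])]
lane_rear [(0.77, [217.4, 211.1])]
carrier []
free_spot [(0.88, [167.5, 258.4])]
old_front [(0.56, [286.0, 232.1])]
old_re
[... 568 characters left out ...]
 [277.8, 305.3])]
free_spot [(0.59, [213.7, 295.2])]
old_front [(0.68, [287.6, 207.6])]
old_rear [(0.88, [265.9, 111.0]), (0.85, [327.3, 144.5]), (0.77, [245.9, 207.6]), (0.52, [317.0, 291.5])]
new_bracket [(0.75, [279.3, 302.0]), (0.57, [315.6, 289.1])]
flange [(0.94, [264.9, 161.1]), (0.31, [315.0, 203.8])]
disc [(0.63, [224.6, 169.1])]
fitting [(0.5, [316.1, 287.4])]
wrist 67.67729582961826 283.2856931633909 207.85201393520344 -0.025566582444433227 [[0.452, -0.852, -0.266, 0.367], [-0.892, -0.431, -0.135, -0.543], [0.0, 0.298, -0.955, 0.384], [0.0, 0.0, 0.0, 1.0]]
lane []
lane_stop []
lane_rear []
carrier []
free_spot []
old_front []
old_rear []
new_bracket []
flange []
disc []
fitting []
```

Run:
```python
from h import *
snap("top","t1",(150,80,370,340),3.0*0.75)
snap("scene","s1",(130,130,400,340),2.8)
```

```text
(no output)
```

View pics/t1.png

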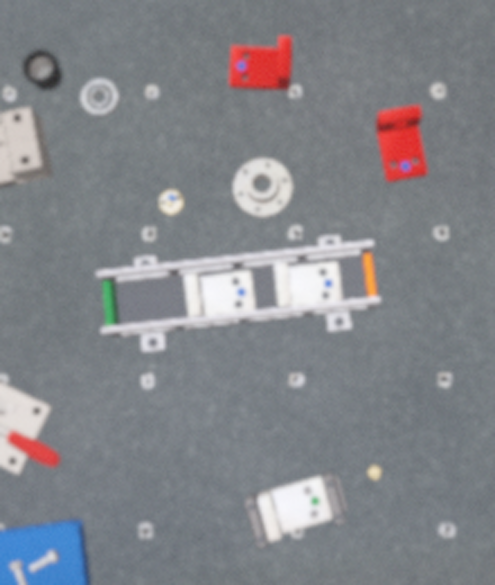

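View pics/s1.png

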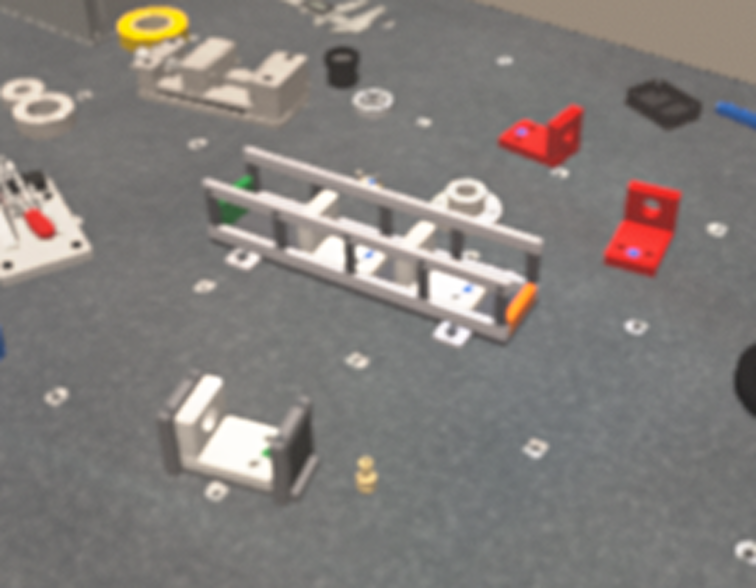

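Two light-grey brackets with blue dots sit inside the lane: old_front at about top px (287,207) and old_rear at (246,207). The blue-dotted look-alikes at (266,111) and (327,144) are red, so they stay put. The green-dot bracket on the carrier is new_bracket, at about (279,303).

Run:
```python
from h import *
zs=dict(lane=0,lane_stop=.006,lane_rear=.006,carrier=0,free_spot=0,old_front=.006,old_rear=.006,new_bracket=.008,flange=0,disc=0,fitting=0)
for c in ["scene","top"]:
    im=get_image(c); print(c)
    for q in zs:
        print(q,[(round(m["p"],2),np.round(px2world(im,m["pixel"],zs[q]),3)[:2].tolist()) for m in mark_of(c,q)][:4])
```

```text
scene
lane [(0.79, [0.625, -0.083]), (0.19, [0.45, -0.216])]
lane_stop [(0.82, [0.649, -0.206])]
lane_rear [(0.59, [0.615, 0.024])]
carrier [(0.85, [0.419, -0.145])]
free_spot [(0.93, [0.437, 0.001]), (0.72, [0.709, -0.032])]
old_front [(0.88, [0.636, -0.153])]
old_rear [(0.97, [0.833, -0.114]), (0.84, [0.631, -0.066]), (0.59, [0.762, -0.255])]
new_bracket [(0.58, [0.427, -0.144])]
flange [(0.58, [0.722, -0.114])]
disc [(0.39, [0.719, -0.025]), (0.31, [0.627, -0.065])]
fitting [(0.52, [0.452, -0.218])]
top
lane [(0.93, [0.619, -0.092])]
lane_stop [(0.77, [0.641, -0.221]), (0.51, [0.448, -0.217])]
lane_rear [(0.98, [0.611, 0.029])]
carrier [(0.91, [0.423, -0.138]), (0.6, [0.612, 0.035]), (0.45, [0.626, -0.07])]
free_spot [(0.85, [0.435, -0.007])]
old_front []
old_rear [(0.85, [0.635, -0.077]), (0.85, [0.84, -0.107]), (0.83, [0.765, -0.245]), (0.6, [0.443, -0.218])]
new_bracket [(0.68, [0.424, -0.144])]
flange [(0.71, [0.735, -0.107])]
disc [(0.5, [0.709, -0.018])]
fitting [(0.54, [0.452, -0.216])]
```

```bash
cat >> h.py <<'E'
def goto(target,jawdeg=None,z=None):
    """print total tool-frame turn wz and shift (cm) after the turn; jawdeg: world angle of tool x"""
    s=state(); q=s["eef_rot"]; M=R.from_quat([q[1],q[2],q[3],q[0]]).as_matrix()
    cur=np.degrees(np.arctan2(M[1,0],M[0,0])); jd=cur if jawdeg is None else jawdeg
    c,sn=np.cos(np.radians(jd)),np.sin(np.radians(jd))
    T=np.array([[c,sn,0],[sn,-c,0],[0,0,-1]]).T
    T=np.column_stack([[c,sn,0],[sn,-c,0],[0,0,-1]])
    rv=R.from_matrix(M.T@T).as_rotvec()
    d=T.T@(np.array(target)-s["position"])*100
    print("t",round(s["t"],2),"pos",np.round(s["position"],4),"jaw",round(cur,2),"tiltz",np.round(M[:,2],3),"F",np.round(s["contact_force"],1),"w",round(s["grip_width"],4))
    print("turn",np.round(rv,3),"shift cm",np.round(d,2), "rows>=",round(np.linalg.norm(d)/5,1))
E
python3 - <<'E'
from h import *
goto([0.60,-0.09,0.24],-83.5)
E
```

```text
t 3.1 pos [ 0.2937 -0.5799  0.2416] jaw -63.14 tiltz [-0. -0. -1.] F [-1.   0.3  0.7] w 0.0872
turn [ 0.    -0.     0.355] shift cm [-45.21 -35.98   0.16] rows>= 11.6
```

step_arm --increments '[0,0,0.12,0,0,0,0,0,0,0.12,0,0,0,0,0,0,0.115,-2,-1.6,0,0,0,0,0,-3.5,-2.8,0,0,0,0,0,-3.5,-2.8,0,0,0,0,0,-3.5,-2.8,0,0,0,0,0,-3.5,-2.8,0,0,0,0,0,-3.5,-2.8,0,0,0,0,0,-3.5,-2.8,0,0,0,0,0,-3.5,-2.8,0,0]'

```text
t: 4.1
position: [0.4767, -0.2932, 0.2403]
eef_rot: [0.003, 0.735, -0.678, 0.001]
contact_force: [0.8, -1.1, 0.2]
grip_width: 0.0149
```

Run:
```python
from h import *
goto([0.60,-0.09,0.24],-83.5)
```

```text
t 4.1 pos [ 0.4767 -0.2932  0.2403] jaw -85.38 tiltz [-0.002 -0.006 -1.   ] F [ 0.8 -1.1  0.2] w 0.0149
turn [ 0.002 -0.006 -0.033] shift cm [-18.79 -14.55   0.03] rows>= 4.8
```

step_arm --increments '[0,0,0,-3.5,-2.8,0,0,0,0,0,-3.5,-2.8,0,0,0,0,0,-3.5,-2.8,0,0,0,0,0,-3.5,-2.7,0,0,0,0,0,-2.5,-2,0,0,0,0,0,0,0,0,0]'

```text
t: 4.7
position: [0.6008, -0.1014, 0.2408]
eef_rot: [-0.0, 0.739, -0.674, 0.002]
contact_force: [-0.1, 1.1, -0.4]
grip_width: 0.0006
```

Run:
```python
from h import *
goto([0.60,-0.09,0.24],-83.5)
im=snap("wrist","w1")
import pickle; pickle.dump(im,open("w1.pkl","wb"))
for q in ["lane_stop","lane_rear","old_front","old_rear"]:
    print(q,[(round(m["p"],2),np.round(m["pixel"],1).tolist(),np.round(px2world(im,m["pixel"],.006),4)[:2].tolist()) for m in mark_of("wrist",q)][:3])
```

```text
t 4.7 pos [ 0.6008 -0.1014  0.2408] jaw -84.76 tiltz [ 0.004 -0.003 -1.   ] F [-0.1  1.1 -0.4] w 0.0006
turn [-0.003 -0.003 -0.022] shift cm [-1.14 -0.05  0.08] rows>= 0.2
lane_stop [(0.89, [372.8, 159.3], [0.6368, -0.2084])]
lane_rear [(0.61, [176.6, 159.7], [0.6148, 0.0276]), (0.54, [258.3, 157.3], [0.6265, -0.0705])]
old_front [(0.95, [326.4, 161.2], [0.6293, -0.1528])]
old_rear [(0.63, [427.7, 44.9], [0.7672, -0.2475]), (0.59, [258.7, 161.6], [0.6214, -0.0714])]
```

View pics/w1.png

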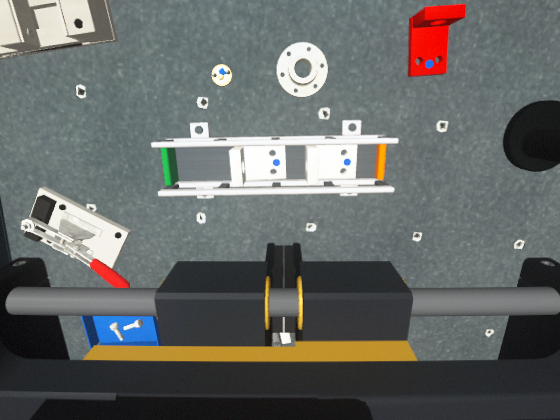

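Run:
```python
import pickle,cv2
im=pickle.load(open("w1.pkl","rb"))["pixels"]
c=cv2.resize(im[120:210,145:405],None,fx=3,fy=3,interpolation=cv2.INTER_CUBIC)
cv2.imwrite("pics/w1c.png",c)
```

```text
(no output)
```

View pics/w1c.png

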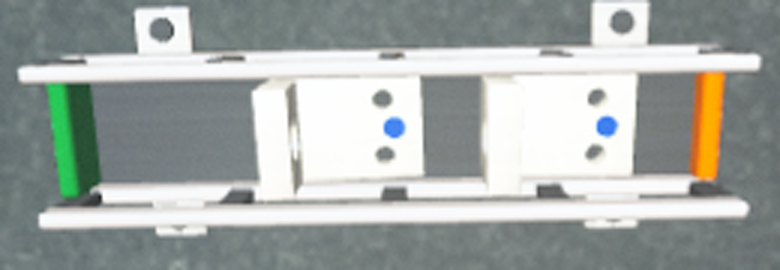

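Run:
```python
from h import *
import pickle
im=pickle.load(open("w1.pkl","rb"))
P=lambda u,v,z: px2world(im,(145+(u+.5)/3-.5,120+(v+.5)/3-.5),z)
T=np.array(im["cam_to_world"]);print(np.round(T[:3,3],3))
a,b=P(19,82,.058),P(760,70,.058); c,d=P(40,227,.058),P(747,216,.058)
for p,q in((a,b),(c,d)): print(np.round(p,4),np.round(q,4),"yaw",np.degrees(np.arctan2(-(p-q)[0],(p-q)[1])), "len",np.linalg.norm(p-q))
e=(b-a)/np.linalg.norm(b-a); n=np.array([e[1],-e[0],0]); print("sep",(c-a)@n,(d-a)@n)
# stop: orange bar inner top edge (height .020) and base ; green inner top edge z=.034
for nm,u,v,z in [("stop top inner t",697,74,.020),("stop top inner b",697,178,.020),("green top inner t",69,84,.034),("green top inn b",78,193,.034),("blue dot f",606,126,.016),("blue dot r",394,127,.016),("rear plate back top t",254,88,.048),("rear plate back b",262,194,.048),("front plate back t",482,85,.048),("front plate back b",488,190,.048),("rear base front b",424,177,.016),("front base front",632,176,.016)]:
    print(nm,np.round(P(u,v,z),4))
```

```text
[ 0.682 -0.094  0.384]
[0.6348 0.0372 0.058 ] [ 0.662  -0.2157  0.058 ] yaw 6.125997845400253 len 0.254346155068595
[0.5837 0.0312 0.058 ] [ 0.6107 -0.2212  0.058 ] yaw 6.107563607212799 len 0.2538186788227225
sep 0.05151480694420972 0.051596470095333274
stop top inner t [ 0.6559 -0.206   0.02  ]
stop top inner b [ 0.6158 -0.2132  0.02  ]
green top inner t [0.6323 0.0284 0.034 ]
green top inn b [0.5912 0.0255 0.034 ]
blue dot f [ 0.6323 -0.1751  0.016 ]
blue dot r [ 0.6243 -0.0923  0.016 ]
rear plate back top t [ 0.6386 -0.0419  0.048 ]
rear plate back b [ 0.6005 -0.0464  0.048 ]
front plate back t [ 0.647  -0.1221  0.048 ]
front plate back b [ 0.6095 -0.1285  0.048 ]
rear base front b [ 0.6055 -0.1058  0.016 ]
front base front [ 0.6135 -0.1884  0.016 ]
```

```bash
cat >> h.py <<'E'
LC=np.array([.6258,-.0918]); LY=6.11
ey=np.array([-np.sin(np.radians(LY)),np.cos(np.radians(LY))]); ex=np.array([ey[1],-ey[0]])
def lane(x,y,z): p=LC+x*ex+y*ey; return [p[0],p[1],z]
def tolane(p): d=np.array(p)[:2]-LC; return np.round([d@ex,d@ey],4)
E
python3 - <<'E'
from h import *
goto(lane(0,.083,.10),-83.89)
print(lane(0,.083,0),tolane(state()["position"]))
E
```

```text
t 4.95 pos [ 0.5981 -0.1103  0.2407] jaw -85.43 tiltz [ 0.002 -0.008 -1.   ] F [ 0.9 -0.2  1. ] w 0.0007
turn [-0.001 -0.008 -0.027] shift cm [-9.84 -2.96 14.07] rows>= 3.5
[np.float64(0.6169656780025686), np.float64(-0.009271491260015488), 0] [-0.0296 -0.0154]
```

step_arm --increments '[0,0,-0.027,-3.5,-1,2,0,0,0,0,-3.4,-1,3,0,0,0,0,-2.5,-0.9,4,0,0,0,0,0,0,2,0,0,0,0,0,0,1,0,0,0,0,0,0,0,0,0,0,0,0,0,0,0]'

```text
t: 5.65
position: [0.6191, -0.0291, 0.1193]
eef_rot: [0.003, 0.736, -0.677, 0.008]
contact_force: [0.9, 0.3, 0.7]
grip_width: 0.0007
```

Run:
```python
from h import *
goto(lane(0,.083,.033),-83.89);print(tolane(state()["position"]))
```

```text
t 5.65 pos [ 0.6191 -0.0291  0.1193] jaw -85.22 tiltz [ 0.007 -0.016 -1.   ] F [0.9 0.3 0.7] w 0.0007
turn [-0.005 -0.016 -0.023] shift cm [-1.99 -0.    8.63] rows>= 1.8
[-0.      0.0631]
```

step_arm --increments '[-0.005,-0.016,-0.02,-2,0,0,0,0,0,0,0,0,0,0,0,0,0,0,0,0,0]'

```text
t: 5.95
position: [0.6192, -0.0099, 0.1227]
eef_rot: [-0.002, 0.742, -0.67, 0.002]
contact_force: [-0.6, -0.4, 0.5]
grip_width: 0.0006
```

Run:
```python
from h import *
goto(lane(0,.083,.033),-83.89);print(tolane(state()["position"]))
```

```text
t 5.95 pos [ 0.6192 -0.0099  0.1227] jaw -84.19 tiltz [ 0.006 -0.    -1.   ] F [-0.6 -0.4  0.5] w 0.0006
turn [-0.006 -0.001 -0.005] shift cm [-0.08  0.22  8.97] rows>= 1.8
[0.0022 0.0822]
```

step_arm --increments '[-0.005,0,-0.005,0,0.2,2,0,0,0,0,0,0,3,0,0,0,0,0,0,2,0,0,0,0,0,0,0,0,0,0,0,0,0,0,0]'

```text
t: 6.45
position: [0.6216, -0.01, 0.0563]
eef_rot: [-0.003, 0.744, -0.668, 0.004]
contact_force: [0.4, -0.1, 0.3]
grip_width: 0.0006
```

Run:
```python
from h import *
goto(lane(0,.083,.033),-83.89);print(tolane(state()["position"]))
```

```text
t 6.45 pos [ 0.6216 -0.01    0.0563] jaw -83.88 tiltz [ 0.011 -0.002 -1.   ] F [ 0.4 -0.1  0.3] w 0.0006
turn [-0.01  -0.003  0.   ] shift cm [-0.12  0.45  2.33] rows>= 0.5
[0.0045 0.0818]
```

step_arm --increments '[-0.01,0,0,-0.1,0.45,0.5,0,0,0,0,0,0,1,0,0,0,0,0,0,0.5,0,0,0,0,0,0,0,0]'

```text
t: 6.85
position: [0.6191, -0.0096, 0.0385]
eef_rot: [-0.001, 0.744, -0.668, 0.003]
contact_force: [-0.2, -0.6, -0.6]
grip_width: 0.0004
```

Run:
```python
from h import *
goto(lane(0,.083,.033),-83.89);print(tolane(state()["position"]))
```

```text
t 6.85 pos [ 0.6191 -0.0096  0.0385] jaw -83.89 tiltz [ 0.005 -0.003 -1.   ] F [-0.2 -0.6 -0.6] w 0.0004
turn [-0.005 -0.004 -0.   ] shift cm [-0.05  0.21  0.55] rows>= 0.1
[0.0021 0.0825]
```

step_arm --increments '[-0.005,-0.003,0,0.8,0.2,0.4,0,0,0,0,1,0,0.1,0,0,0,0,0.8,0,0,0,0,0,0,0.8,0,0,0,0,0,0,0.8,0,0,0,0,0,0,0.8,0,0,0,0,0,0,0.6,0,0,0]'

```text
t: 7.55
position: [0.6239, -0.0693, 0.0338]
eef_rot: [-0.001, 0.744, -0.668, 0.0]
contact_force: [0.8, 1.8, -0.2]
grip_width: 0.0003
```

Run:
```python
from h import *
goto(lane(0,.015,.033),-83.89);print(tolane(state()["position"]))
```

```text
t 7.55 pos [ 0.6239 -0.0693  0.0338] jaw -83.88 tiltz [ 0.001  0.001 -1.   ] F [ 0.8  1.8 -0.2] w 0.0003
turn [-0.001  0.001  0.   ] shift cm [0.76 0.05 0.08] rows>= 0.2
[0.0005 0.0226]
```

step_arm --increments '[0,0,0,0.3,0,0,0,0,0,0,0.3,0,0,0,0,0,0,0.3,0,0,0]'

```text
t: 7.85
position: [0.625, -0.079, 0.0339]
eef_rot: [-0.001, 0.744, -0.669, -0.0]
contact_force: [-0.2, 2.6, 0.4]
grip_width: 0.0005
```

Run:
```python
from h import *
goto(lane(0,.015,.033),-83.89);print(tolane(state()["position"]))
snap("top","t2",(190,170,340,250),5)
```

```text
t 7.85 pos [ 0.625  -0.079   0.0339] jaw -83.9 tiltz [ 0.001  0.002 -1.   ] F [-0.2  2.6  0.4] w 0.0005
turn [-0.001  0.001 -0.   ] shift cm [-0.22  0.05  0.09] rows>= 0.0
[0.0005 0.0128]
```

View pics/t2.png

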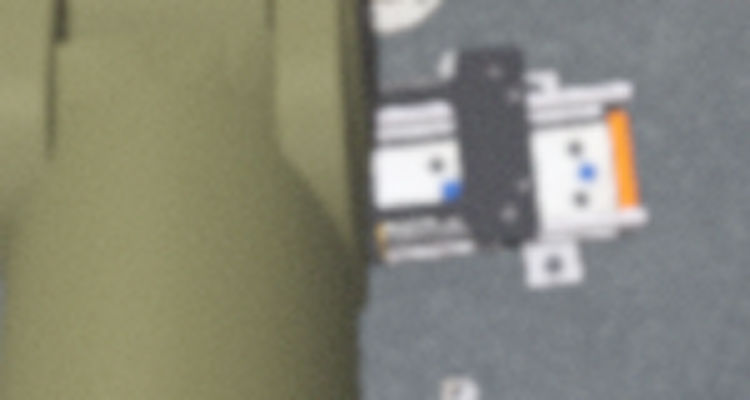

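step_arm --increments '[0,0,0,0.3,0,0,0,0,0,0,0.3,0,0,0]'

```text
t: 8.1
position: [0.6256, -0.0797, 0.0345]
eef_rot: [-0.003, 0.745, -0.667, -0.003]
contact_force: [-1.4, 6.6, 2.8]
grip_width: 0.0004
```

Run:
```python
from h import *
goto(lane(0,.015,.033),-83.89);print(tolane(state()["position"]))
```

```text
t 8.1 pos [ 0.6256 -0.0797  0.0345] jaw -83.75 tiltz [ 0.     0.008 -1.   ] F [-1.4  6.6  2.8] w 0.0004
turn [-0.001  0.008  0.003] shift cm [-0.3   0.11  0.15] rows>= 0.1
[0.0011 0.012 ]
```

step_arm --increments '[0,0.005,0,0.5,0.1,0,0,0,0,0,0.4,0,0,0,0,0,0,0.3,0,0,0]'

```text
t: 8.4
position: [0.6259, -0.0801, 0.0357]
eef_rot: [-0.005, 0.747, -0.664, -0.005]
contact_force: [-1.7, 4.3, 1.3]
grip_width: 0.0003
```

Run:
```python
from h import *
goto(lane(0,.035,.033),-83.89);print(tolane(state()["position"]))
```

```text
t 8.4 pos [ 0.6259 -0.0801  0.0357] jaw -83.28 tiltz [-0.001  0.015 -1.   ] F [-1.7  4.3  1.3] w 0.0003
turn [-0.001  0.015  0.011] shift cm [-2.34  0.13  0.27] rows>= 0.5
[0.0013 0.0116]
```

step_arm --increments '[0,0,0,-1.2,0.1,0,0,0,0,0,-1,0,-1,0,0,0,0,0,0,-4,0,0,0,0,0,2,-4.5,50,0,0,0,0,3.5,-3.5,100,0,0,0,0,4.5,-2,100,0,0,0,0,4.5,-2,100,0,0,0,0,4,-1,100,0,0,0,0,0,0,100,0,0,0,0,0,0,100]'

```text
t: 9.4
position: [0.4331, -0.0797, 0.2281]
eef_rot: [-0.004, 0.749, -0.662, 0.002]
contact_force: [-0.5, 0.3, -0.7]
grip_width: 0.0483
```

Run:
```python
from h import *
goto([.43,-.11,.24],-83.89);print(tolane(state()["position"]),np.round(state()["joint_positions"],2))
im=snap("wrist","w2")
import pickle; pickle.dump(im,open("w2.pkl","wb"))
```

```text
t 9.4 pos [ 0.4331 -0.0797  0.2281] jaw -82.98 tiltz [ 0.008  0.003 -1.   ] F [-0.5  0.3 -0.7] w 0.0483
turn [-0.008  0.003  0.016] shift cm [ 2.98  0.63 -1.19] rows>= 0.7
[-0.1903  0.0325] [ 0.57 -0.12 -0.41  1.95 -0.05  1.29 -1.27]
```

View pics/w2.png

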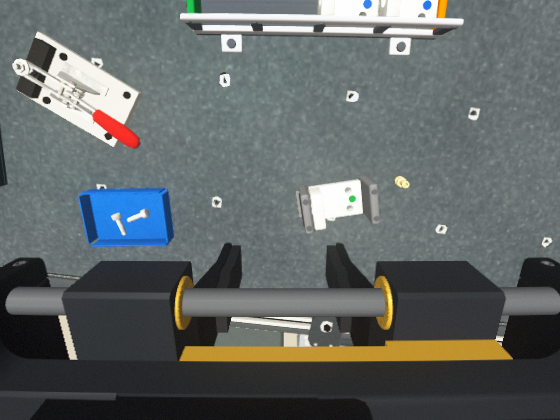

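Run:
```python
import pickle,cv2
im=pickle.load(open("w2.pkl","rb"))["pixels"]
cv2.imwrite("pics/w2c.png",cv2.resize(im[165:245,285:415],None,fx=6,fy=6,interpolation=cv2.INTER_CUBIC))
cv2.imwrite("pics/w2d.png",cv2.resize(im[0:60,180:470],None,fx=2.7,fy=2.7,interpolation=cv2.INTER_CUBIC))
```

```text
(no output)
```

View pics/w2c.png

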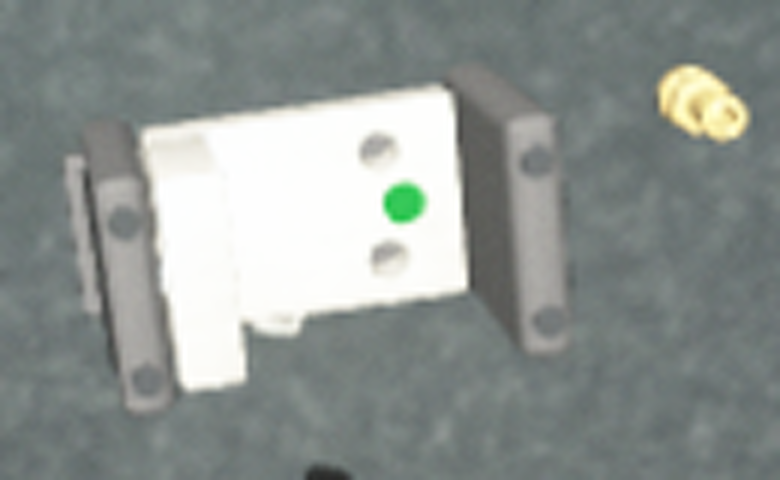

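View pics/w2d.png

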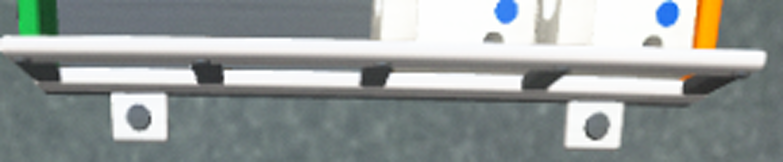

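Run:
```python
from h import *
import pickle
from scipy.optimize import least_squares
im=pickle.load(open("w2.pkl","rb"))
uv=lambda u,v: np.array([285+(u+.5)/6-.5,165+(v+.5)/6-.5])
# cheeks: image left=+y; image up=+x
ck=[((135,178),(23,31.5)),((170,405),(-23,31.5)),((97,182),(23,41.5)),((130,408),(-23,41.5)),((508,120),(23,-31.5)),((525,350),(-23,-31.5)),((553,115),(23,-41.5)),((567,348),(-23,-41.5))]
br=[((447,87),(20,-30),.018),((468,290),(-20,-30),.018),((180,390),(-20,30),.050),((245,382),(-20,18),.050)]
A=[(uv(*a),b,.052) for a,b in ck]; B=[(uv(*a),b,c) for a,b,c in br]
def fit(S):
    def f(p):
        c,s=np.cos(p[2]),np.sin(p[2]); o=[]
        for m,(x,y),z in S:
            P=[p[0]+(c*x-s*y)/1e3,p[1]+(s*x+c*y)/1e3,z]; o+=list(w2px(im,P)-m)
        return o
    r=least_squares(f,[.424,-.144,.3]); return r.x,r.fun
for S in (A,B):
    x,e=fit(S); print(np.round(x[:2],4),np.degrees(x[2]),np.round(e,1))
print(mark_of("wrist","fitting")[:1], [np.round(px2world(im,m["pixel"],0),3) for m in mark_of("wrist","free_spot")])
U=lambda u,v,z:tolane(px2world(im,(180+(u+.5)/2.7-.5,(v+.5)/2.7-.5),z))
print(U(506,10,.016),U(667,13,.016),U(696,12,.020))
```

```text
[ 0.4233 -0.1428] 15.911699035628265 [ 1.3 -1.6  1.   1.  -1.8 -0.8 -1.4  1.8 -1.  -0.9 -0.6  1.8  1.  -1.5
  1.6  0.8]
[ 0.4234 -0.1425] 16.363373673475447 [ 0.1  0.6 -0.3 -0.5  0.1  0.1  0.1 -0.2]
[{'pixel': [400.9, 181.3], 'p': 0.51}] [array([ 0.436, -0.006,  0.   ])]
[-0.0025 -0.0486] [-0.0018 -0.1088] [-0.0024 -0.1179]
```

step_arm --increments '[0,0,-0.145,0,0,0,100,0,0,-0.145,0,0,0,100,0,0,-0.145,0,0,0,100,0,0,-0.145,0,0,0,100,0,0,-0.145,0,0,0,100,0,0,-0.145,0,0,0,100,0,0,-0.145,0,0,0,100,0,0,-0.145,0,0,0,100,0,0,-0.145,0,0,0,100,0,0,-0.145,0,0,0,100]'

```text
t: 10.55
position: [0.4407, -0.0738, 0.2172]
eef_rot: [-0.009, 1.0, 0.027, -0.006]
contact_force: [0.1, -0.2, 1.1]
grip_width: 0.087
```

Run:
```python
from h import *
goto([.4201,-.1312,.12],16.1)
```

```text
t 10.55 pos [ 0.4407 -0.0738  0.2172] jaw 3.12 tiltz [-0.012  0.018 -1.   ] F [ 0.1 -0.2  1.1] w 0.087
turn [-0.02   0.009 -0.227] shift cm [-3.57  4.95  9.72] rows>= 2.3
```

step_arm --increments '[-0.01,0.005,-0.12,0,0,0,100,-0.01,0.005,-0.1,0,0,0,100,0,0,0,-1.8,2.5,2,100,0,0,0,-1.7,2.4,2,100,0,0,0,0,0,2,100,0,0,0,0,0,0,100,0,0,0,0,0,0,100]'

```text
t: 11.25
position: [0.4261, -0.128, 0.1496]
eef_rot: [-0.004, 0.989, 0.149, -0.003]
contact_force: [0.7, 0.3, 0.5]
grip_width: 0.0868
```

Run:
```python
from h import *
goto([.4201,-.1312,.024],16.1)
```

```text
t 11.25 pos [ 0.4261 -0.128   0.1496] jaw 17.1 tiltz [-0.008  0.007 -1.   ] F [0.7 0.3 0.5] w 0.0868
turn [-0.009  0.005  0.017] shift cm [-0.67  0.14 12.56] rows>= 2.5
```

step_arm --increments '[-0.009,0.005,0.017,-0.7,0.1,2,100,0,0,0,0,0,2.5,100,0,0,0,0,0,2,100,0,0,0,0,0,0,100,0,0,0,0,0,0,100]'

```text
t: 11.75
position: [0.4262, -0.1287, 0.0874]
eef_rot: [0.001, 0.99, 0.143, 0.003]
contact_force: [0.8, 0.5, 0.3]
grip_width: 0.0872
```

Run:
```python
from h import *
goto([.4201,-.1312,.024],16.1)
im=snap("wrist","w3")
snap("scene","s3",(150,200,340,350),4)
```

```text
t 11.75 pos [ 0.4262 -0.1287  0.0874] jaw 16.48 tiltz [ 0.007 -0.001 -1.   ] F [0.8 0.5 0.3] w 0.0872
turn [ 0.003 -0.006  0.007] shift cm [-0.65  0.07  6.34] rows>= 1.3
```

View pics/w3.png

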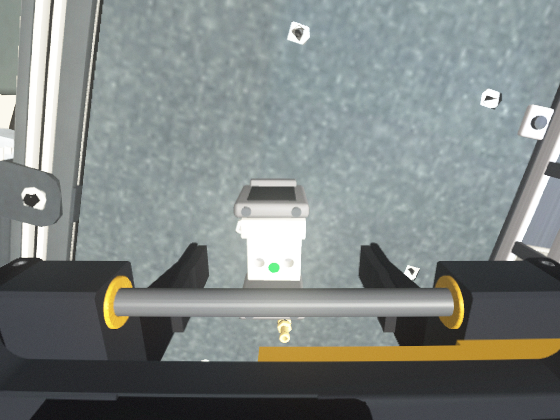

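View pics/s3.png

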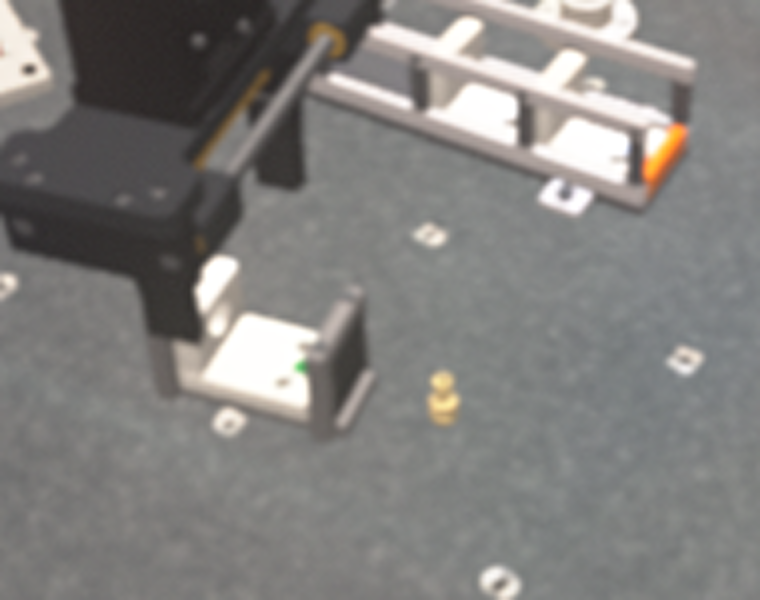

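step_arm --increments '[0.003,-0.006,0,-0.6,0.1,1.5,100,0,0,0,0,0,1.5,100,0,0,0,0,0,1,100,0,0,0,0,0,0,100]'

```text
t: 12.25
position: [0.4224, -0.133, 0.0478]
eef_rot: [0.002, 0.99, 0.143, 0.002]
contact_force: [-0.1, -0.2, -0.5]
grip_width: 0.0871
```

Run:
```python
from h import *
goto([.4201,-.1312,.025],16.1)
```

```text
t 12.25 pos [ 0.4224 -0.133   0.0478] jaw 16.46 tiltz [ 0.005 -0.003 -1.   ] F [-0.1 -0.2 -0.5] w 0.0871
turn [ 0.004 -0.004  0.006] shift cm [-0.17 -0.24  2.28] rows>= 0.5
```

step_arm --increments '[0.004,-0.004,0.005,-0.2,-0.25,1,100,0,0,0,0,0,1,100,0,0,0,0,0,0.2,100,0,0,0,0,0,0,100]'

```text
t: 12.65
position: [0.4196, -0.1313, 0.0241]
eef_rot: [-0.0, 0.99, 0.14, -0.0]
contact_force: [0.3, 0.3, 0.4]
grip_width: 0.0868
```

Run:
```python
from h import *
goto([.4201,-.1312,.025],16.1)
```

```text
t 12.65 pos [ 0.4196 -0.1313  0.0241] jaw 16.13 tiltz [-0.  0. -1.] F [0.3 0.3 0.4] w 0.0868
turn [-0.     0.     0.001] shift cm [ 0.05  0.   -0.09] rows>= 0.0
```

Excellent alignment. Close.

step_arm --increments '[0,0,0,0,0,0,60,0,0,0,0,0,0,50,0,0,0,0,0,0,40,0,0,0,0,0,0,30,0,0,0,0,0,0,30,0,0,0,0,0,0,30]' --newtons 25

```text
t: 13.25
position: [0.4207, -0.1316, 0.0253]
eef_rot: [0.0, 0.99, 0.14, 0.001]
contact_force: [0.0, 0.3, -0.2]
grip_width: 0.0469
```

Run:
```python
from h import *
goto([.4201,-.1312,.10],16.1)
```

```text
t 13.25 pos [ 0.4207 -0.1316  0.0253] jaw 16.14 tiltz [ 0.002 -0.001 -1.   ] F [ 0.   0.3 -0.2] w 0.0469
turn [ 0.001 -0.002  0.001] shift cm [-0.05 -0.06 -7.47] rows>= 1.5
```

step_arm --increments '[0,0,0,0,0,0,10,0,0,0,0,0,0,10,0,0,0,0,0,0,10,0,0,0,0,0,0,10]' --newtons 25

```text
t: 13.65
position: [0.4208, -0.1316, 0.0253]
eef_rot: [0.001, 0.99, 0.14, 0.001]
contact_force: [0.0, -0.3, 0.6]
grip_width: 0.0397
```

step_arm --increments '[0,0,0,0,0,-1,10,0,0,0,0,0,-2,10,0,0,0,0,0,-2.5,10,0,0,0,0,0,-2.5,10,0,0,0,0,0,-1,10,0,0,0,0,0,0,10]'

```text
t: 14.25
position: [0.4191, -0.1316, 0.1195]
eef_rot: [0.0, 0.99, 0.14, -0.0]
contact_force: [0.9, 0.7, -1.1]
grip_width: 0.04
```

Run:
```python
from h import *
fs=np.array([.436,-.006]); p=fs+.012*ey
goto([p[0],p[1],.1],6.11)
snap("scene","s4",(150,200,340,350),4)
```

```text
t 14.25 pos [ 0.4191 -0.1316  0.1195] jaw 16.15 tiltz [-0. -0. -1.] F [ 0.9  0.7 -1.1] w 0.04
turn [0.    0.    0.175] shift cm [  3.01 -13.51   1.95] rows>= 2.8
```

View pics/s4.png

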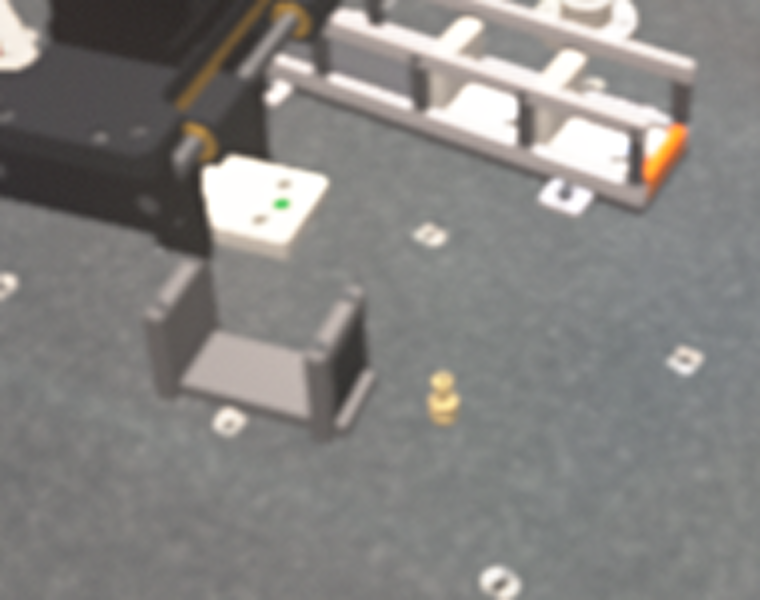

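step_arm --increments '[0,0,0.1,0,0,0,10,0,0,0.075,0,0,0,10,0,0,0,0.8,-3.3,0,10,0,0,0,0.8,-3.4,0,10,0,0,0,0.7,-3.4,0,10,0,0,0,0.7,-3.2,0,10,0,0,0,0,0,1,10,0,0,0,0,0,0,10]'

```text
t: 15.1
position: [0.429, 0.0086, 0.0983]
eef_rot: [-0.002, 0.999, 0.048, -0.008]
contact_force: [-1.5, -0.3, -1.0]
grip_width: 0.0398
```

Run:
```python
from h import *
fs=np.array([.436,-.006]); p=fs+.012*ey
goto([p[0],p[1],.0175],6.11)
```

```text
t 15.1 pos [0.429  0.0086 0.0983] jaw 5.53 tiltz [-0.017  0.004 -1.   ] F [-1.5 -0.3 -1. ] w 0.0398
turn [-0.006  0.017 -0.01 ] shift cm [0.55 0.32 8.08] rows>= 1.6
```

step_arm --increments '[-0.006,0.017,-0.01,0.5,0.3,1.5,10,0,0,0,0,0,2,10,0,0,0,0,0,2,10,0,0,0,0,0,0.5,10,0,0,0,0,0,0,10,0,0,0,0,0,0,10]'

```text
t: 15.7
position: [0.4317, 0.001, 0.0339]
eef_rot: [0.0, 0.999, 0.05, -0.003]
contact_force: [-0.4, 0.3, -1.7]
grip_width: 0.0395
```

Run:
```python
from h import *
fs=np.array([.436,-.006]); p=fs+.012*ey
goto([p[0],p[1],.0175],6.11)
```

```text
t 15.7 pos [0.4317 0.001  0.0339] jaw 5.75 tiltz [-0.005 -0.001 -1.   ] F [-0.4  0.3 -1.7] w 0.0395
turn [ 0.001  0.005 -0.006] shift cm [ 0.36 -0.46  1.64] rows>= 0.3
```

step_arm --increments '[0.001,0.005,-0.006,0.3,-0.3,0.7,10,0,0,0,0,0,0.4,10,0,0,0,0,0,0.1,10,0,0,0,0,0,0,10]'

```text
t: 16.1
position: [0.4364, 0.0041, 0.0229]
eef_rot: [0.0, 0.999, 0.053, 0.002]
contact_force: [0.5, -0.4, -0.4]
grip_width: 0.0395
```

Run:
```python
from h import *
fs=np.array([.436,-.006]); p=fs+.012*ey
goto([p[0],p[1],.0195],6.11)
```

```text
t 16.1 pos [0.4364 0.0041 0.0229] jaw 6.08 tiltz [ 0.004 -0.    -1.   ] F [ 0.5 -0.4 -0.4] w 0.0395
turn [ 0.001 -0.004 -0.001] shift cm [-0.15 -0.21  0.34] rows>= 0.1
```

step_arm --increments '[0.001,-0.004,0,0,0,0.3,10,0,0,0,0,0,0.05,10,0,0,0,0,0,0,10]'

```text
t: 16.4
position: [0.4369, 0.0041, 0.0196]
eef_rot: [-0.0, 0.999, 0.053, 0.0]
contact_force: [-0.4, -0.3, -1.6]
grip_width: 0.0397
```

Run:
```python
from h import *
goto([.434,0.005,.0195],6.11)
```

```text
t 16.4 pos [0.4369 0.0041 0.0196] jaw 6.09 tiltz [ 0.001  0.    -1.   ] F [-0.4 -0.3 -1.6] w 0.0397
turn [-0.    -0.001 -0.   ] shift cm [-0.28 -0.12  0.01] rows>= 0.1
```

step_arm --increments '[0,0,0,0,0,0,55,0,0,0,0,0,0,60,0,0,0,0,0,0,80,0,0,0,0,0,0,80,0,0,0,0,0,-2,80,0,0,0,0,0,-4,80,0,0,0,0,0,-4,80,0,0,0,0,0,-4,80,0,0,0,0,0,0,80]'

```text
t: 17.3
position: [0.4363, 0.0044, 0.1646]
eef_rot: [-0.001, 0.999, 0.054, -0.0]
contact_force: [0.5, 0.5, 0.5]
grip_width: 0.0695
```

Run:
```python
from h import *
goto([.434,0.005,.15],-83.89)
im=snap("wrist","w5")
```

```text
t 17.3 pos [0.4363 0.0044 0.1646] jaw 6.13 tiltz [-0.001  0.001 -1.   ] F [0.5 0.5 0.5] w 0.0695
turn [-1.000e-03  1.000e-03  1.571e+00] shift cm [-0.09  0.22  1.46] rows>= 0.3
```

View pics/w5.png

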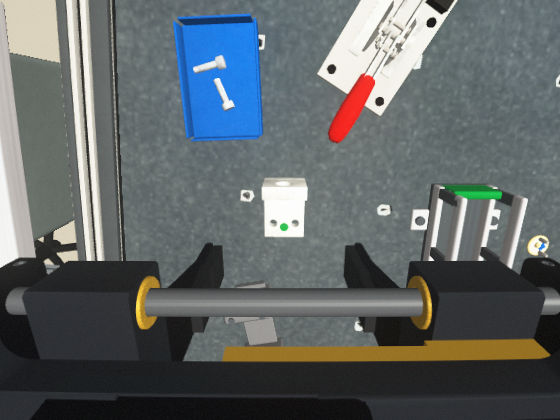

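Run:
```python
from h import *
import cv2
p=cv2.imread("pics/w5.png"); cv2.imwrite("pics/w5c.png",cv2.resize(p[165:250,245:325],None,fx=7,fy=7,interpolation=cv2.INTER_CUBIC))
```

```text
(no output)
```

View pics/w5c.png

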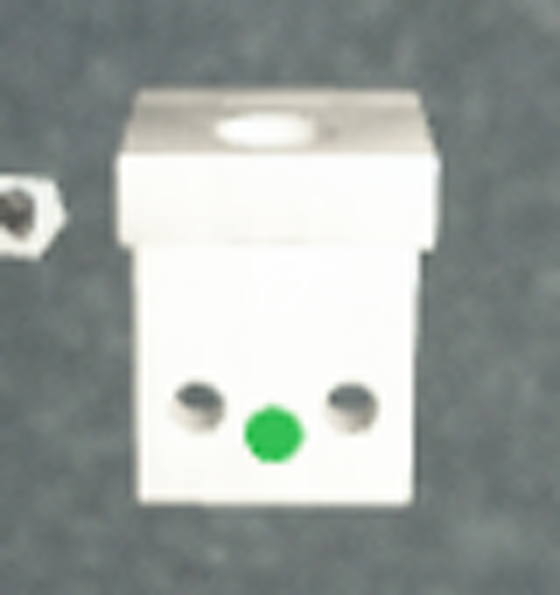

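step_arm --increments '[0,0,0.145,0,0,0,80,0,0,0.145,0,0,0,80,0,0,0.145,0,0,0,80,0,0,0.145,0,0,0,80,0,0,0.145,0,0,0,80,0,0,0.145,0,0,0,80,0,0,0.145,0,0,0,80,0,0,0.145,0,0,0,80,0,0,0.145,0,0,0,80,0,0,0.145,0,0,0,80]'

```text
t: 18.35
position: [0.4253, 0.0042, 0.148]
eef_rot: [0.008, 0.767, -0.641, -0.011]
contact_force: [0.8, -0.2, 0.1]
grip_width: 0.07
```

Run:
```python
from h import *
goto([.4356,0.0165,.15],-83.89)
```

```text
t 18.35 pos [0.4253 0.0042 0.148 ] jaw -79.74 tiltz [-0.027  0.003 -1.   ] F [ 0.8 -0.2  0.1] w 0.07
turn [0.027 0.007 0.072] shift cm [-1.11 -1.16 -0.2 ] rows>= 0.3
```

step_arm --increments '[0.027,0.007,0.07,-1.1,-1.1,0,60,0,0,0,0,0,0,50,0,0,0,0,0,0,50]'

```text
t: 18.65
position: [0.4312, 0.0164, 0.1435]
eef_rot: [0.002, 0.743, -0.669, -0.003]
contact_force: [0.1, 0.7, -0.4]
grip_width: 0.0533
```

Run:
```python
from h import *
goto([.4356,0.0165,.15],-83.89)
im=snap("wrist","w6")
import pickle; pickle.dump(im,open("w6.pkl","wb"))
```

```text
t 18.65 pos [0.4312 0.0164 0.1435] jaw -83.96 tiltz [-0.007  0.    -1.   ] F [ 0.1  0.7 -0.4] w 0.0533
turn [ 0.007  0.001 -0.001] shift cm [ 0.04 -0.44 -0.65] rows>= 0.2
```

View pics/w6.png

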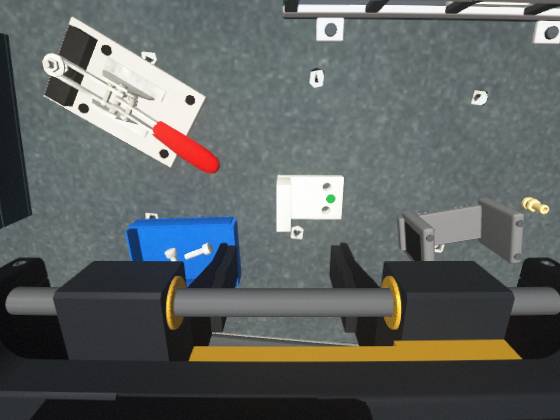

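Run:
```python
import cv2
p=cv2.imread("pics/w6.png"); cv2.imwrite("pics/w6c.png",cv2.resize(p[165:240,265:355],None,fx=8,fy=8,interpolation=cv2.INTER_CUBIC))
```

```text
(no output)
```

View pics/w6c.png

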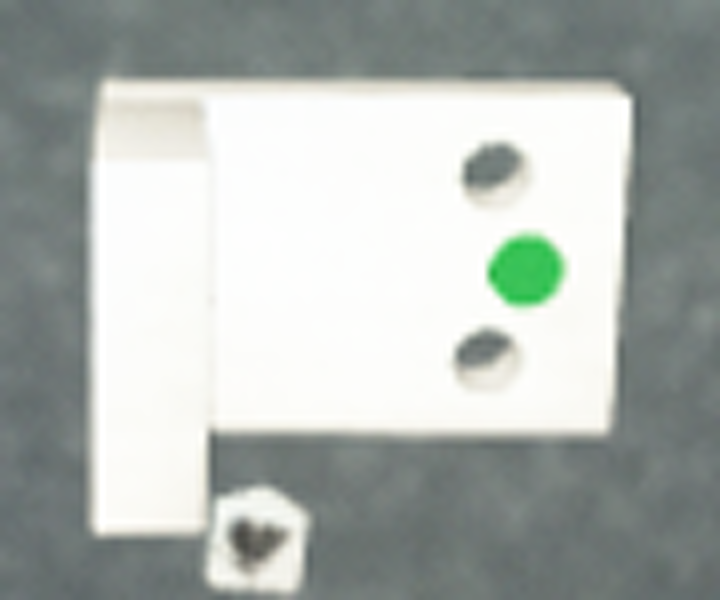

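Run:
```python
from h import *
import pickle
from scipy.optimize import least_squares
im=pickle.load(open("w6.pkl","rb"))
uv=lambda u,v: np.array([265+(u+.5)/8-.5,165+(v+.5)/8-.5])
S=[((90,160),(20,30),.042),((92,533),(-20,30),.042),((207,533),(-20,18),.042),((207,160),(20,18),.042),((632,97),(20,-30),.010),((610,433),(-20,-30),.010)]
S=[(uv(*a),b,c) for a,b,c in S]
def f(p):
    c,s=np.cos(p[2]),np.sin(p[2]); o=[]
    for m,(x,y),z in S:
        o+=list(w2px(im,[p[0]+(c*x-s*y)/1e3,p[1]+(s*x+c*y)/1e3,z])-m)
    return o
r=least_squares(f,[.438,-.007,.1]); x=r.x; print(np.round(x[:2],4),np.degrees(x[2]),np.round(r.fun,1))
print("plate",x[0]-np.sin(x[2])*.024,x[1]+np.cos(x[2])*.024)
```

```text
[ 0.4379 -0.0075] 5.819535870572493 [-0.1  0.  -0.2  0.  -0.2  0.1  0.4  0.1 -0.  -0.2  0.1 -0.1]
plate 0.43551017424500554 0.016370846889407882
```

step_arm --increments '[0.007,0,0,0,-0.4,1.5,50,0,0,0,0,0,3,50,0,0,0,0,0,2.5,50,0,0,0,0,0,0,50,0,0,0,0,0,0,50]'

```text
t: 19.2
position: [0.4348, 0.0147, 0.0714]
eef_rot: [0.0, 0.745, -0.668, -0.001]
contact_force: [0.1, 0.6, 0.3]
grip_width: 0.0435
```

Run:
```python
from h import *
goto([.4355,0.0164,.036],-83.9)
```

```text
t 19.2 pos [0.4348 0.0147 0.0714] jaw -83.75 tiltz [-0.001  0.001 -1.   ] F [0.1 0.6 0.3] w 0.0435
turn [0.001 0.001 0.003] shift cm [-0.16 -0.09  3.54] rows>= 0.7
```

step_arm --increments '[0,0,0,-0.15,-0.1,1.5,50,0,0,0,0,0,1.3,50,0,0,0,0,0,0.4,50,0,0,0,0,0,0,50,0,0,0,0,0,0,50]'

```text
t: 19.7
position: [0.4387, 0.0152, 0.0424]
eef_rot: [-0.001, 0.745, -0.667, 0.002]
contact_force: [0.0, 0.5, 0.6]
grip_width: 0.0435
```

Run:
```python
from h import *
goto([.4355,0.0164,.036],-83.9)
```

```text
t 19.7 pos [0.4387 0.0152 0.0424] jaw -83.74 tiltz [ 0.004 -0.001 -1.   ] F [0.  0.5 0.6] w 0.0435
turn [-0.004 -0.001  0.003] shift cm [-0.16  0.31  0.64] rows>= 0.1
```

step_arm --increments '[-0.004,0,0,-0.15,0.3,0.5,50,0,0,0,0,0,0.1,50,0,0,0,0,0,0,50]'

```text
t: 20.0
position: [0.4363, 0.0164, 0.0371]
eef_rot: [-0.0, 0.745, -0.667, 0.001]
contact_force: [0.5, 0.0, 0.3]
grip_width: 0.044
```

Run:
```python
from h import *
goto([.4355,0.0164,.036],-83.9)
```

```text
t 20.0 pos [0.4363 0.0164 0.0371] jaw -83.74 tiltz [ 0.002 -0.002 -1.   ] F [0.5 0.  0.3] w 0.044
turn [-0.002 -0.002  0.003] shift cm [-0.01  0.07  0.11] rows>= 0.0
```

step_arm --increments '[0,0,0,0,0.07,0,30,0,0,0,0,0,0,15,0,0,0,0,0,0,5,0,0,0,0,0,0,0,0,0,0,0,0,0,0,0,0,0,0,0,0,0,0,0,0,0,0,0,0,0,0,0,0,0,0,0]' --newtons 40

```text
t: 20.8
position: [0.4357, 0.0163, 0.0374]
eef_rot: [-0.0, 0.745, -0.667, 0.002]
contact_force: [0.3, 0.2, 0.5]
grip_width: 0.0118
```

Run:
```python
from h import *
goto([.4355,0.0164,.036],-83.9)
```

```text
t 20.8 pos [0.4357 0.0163 0.0374] jaw -83.74 tiltz [ 0.003 -0.002 -1.   ] F [0.3 0.2 0.5] w 0.0118
turn [-0.003 -0.002  0.003] shift cm [-0.01  0.02  0.14] rows>= 0.0
```

step_arm --increments '[0,0,0,0,0,-1,0,0,0,0,0,0,-2.5,0,0,0,0,0,0,-3,0,0,0,0,0,0,-3,0,0,0,0,0,0,-2.5,0,0,0,0,0,0,0,0]'

```text
t: 21.4
position: [0.4335, 0.0171, 0.1632]
eef_rot: [0.0, 0.745, -0.667, -0.0]
contact_force: [-0.1, -0.2, -1.5]
grip_width: 0.0115
```

Run:
```python
from h import *
goto(lane(0,.061,.14),-83.9)
snap("scene","s7",(120,150,340,315),3.6)
```

```text
t 21.4 pos [0.4335 0.0171 0.1632] jaw -83.65 tiltz [-0.001 -0.001 -1.   ] F [-0.1 -0.2 -1.5] w 0.0115
turn [ 0.001 -0.     0.004] shift cm [  6.77 -17.96   2.32] rows>= 3.9
```

View pics/s7.png

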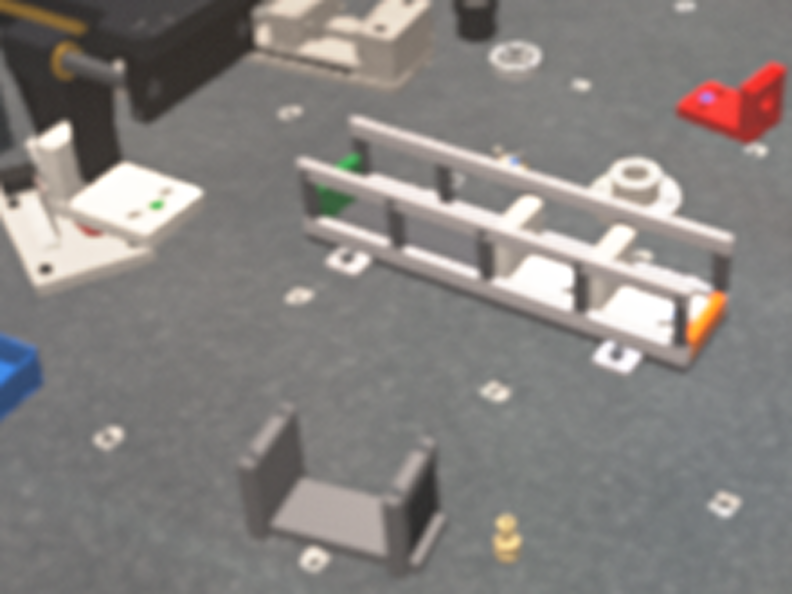

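step_arm --increments '[0,0,0,0.7,-1.8,0,0,0,0,0,1,-2.8,0,0,0,0,0,1,-2.8,0,0,0,0,0,1,-2.8,0,0,0,0,0,1,-2.8,0,0,0,0,0,1,-2.4,0,0,0,0,0,0.5,-1.5,0,0,0,0,0,0,0,0,0,0,0,0,0,0,0,0]'

```text
t: 22.35
position: [0.604, -0.0269, 0.1453]
eef_rot: [0.009, 0.746, -0.666, -0.01]
contact_force: [-0.1, -0.9, -1.8]
grip_width: 0.0115
```

Run:
```python
from h import *
goto(lane(0,.061,.125),-83.9)
```

```text
t 22.35 pos [ 0.604  -0.0269  0.1453] jaw -83.57 tiltz [-0.027  0.001 -1.   ] F [-0.1 -0.9 -1.8] w 0.0115
turn [0.026 0.004 0.006] shift cm [ 0.58 -1.47  2.03] rows>= 0.5
```

step_arm --increments '[0.026,0.004,0.006,0.5,-1.4,0,0,0,0,0,0,0,0.5,0,0,0,0,0,0,0,0,0,0,0,0,0,0,0]'

```text
t: 22.75
position: [0.6165, -0.0298, 0.1383]
eef_rot: [0.001, 0.744, -0.668, -0.0]
contact_force: [0.7, 0.1, -0.9]
grip_width: 0.0116
```

Run:
```python
from h import *
goto(lane(0,.061,.10),-83.9);print(tolane(state()["position"]))
```

```text
t 22.75 pos [ 0.6165 -0.0298  0.1383] jaw -83.85 tiltz [-0.001 -0.001 -1.   ] F [ 0.7  0.1 -0.9] w 0.0116
turn [ 0.002 -0.001  0.001] shift cm [ 0.16 -0.26  3.83] rows>= 0.8
[-0.0026  0.0626]
```

step_arm --increments '[0,0,0,0.1,-0.25,1,0,0,0,0,0,0,1.5,0,0,0,0,0,0,0,0,0,0,0,0,0,0,0]'

```text
t: 23.15
position: [0.6185, -0.0304, 0.111]
eef_rot: [0.001, 0.744, -0.668, -0.0]
contact_force: [0.7, -0.4, -1.0]
grip_width: 0.012
```

Run:
```python
from h import *
goto(lane(0,.061,.10),-83.9);print(tolane(state()["position"]))
im=snap("wrist","w8");import pickle; pickle.dump(im,open("w8.pkl","wb"))
```

```text
t 23.15 pos [ 0.6185 -0.0304  0.111 ] jaw -83.83 tiltz [-0.002 -0.001 -1.   ] F [ 0.7 -0.4 -1. ] w 0.012
turn [ 0.002 -0.001  0.001] shift cm [ 0.08 -0.07  1.1 ] rows>= 0.2
[-0.0007  0.0618]
```

View pics/w8.png

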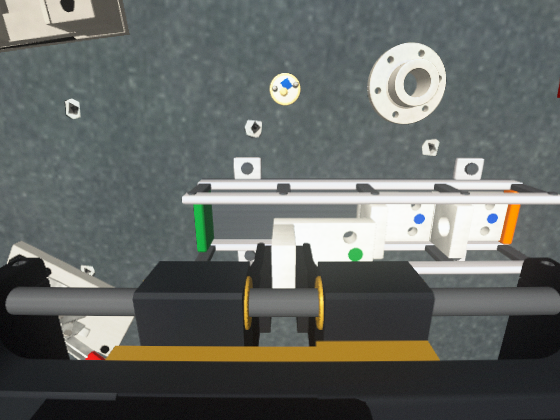

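Run:
```python
import cv2
p=cv2.imread("pics/w8.png"); cv2.imwrite("pics/w8c.png",cv2.resize(p[170:285,180:460],None,fx=2.8,fy=2.8,interpolation=cv2.INTER_CUBIC))
```

```text
(no output)
```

View pics/w8c.png

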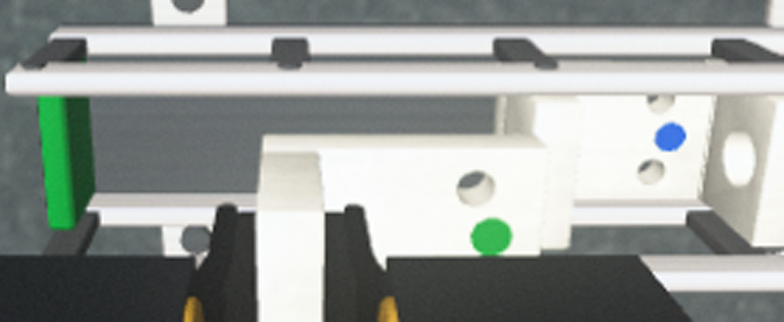

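Run:
```python
from h import *
import pickle
im=pickle.load(open("w8.pkl","rb"))
P=lambda u,v,z: tolane(px2world(im,(180+(u+.5)/2.8-.5,170+(v+.5)/2.8-.5),z))
print("rail inner (x=.023)",P(8,95,.058),P(780,93,.058))
print("lower rail outer (-.029)",P(780,291,.058))
zb=.111-.0374
print("new base far edge top",P(263,137,zb+.01),P(545,137,zb+.01),"front/far lower",P(545,150,zb+.01))
print("old_rear plate back far top",P(535,98,.048),"plate right",P(578,98,.048), "near", P(545,248,.048),P(570,248,.048))
print("green dot expect y=-.02 rel",P(491,236,zb+.01))
```

```text
rail inner (x=.023) [0.0227 0.1269] [ 0.0234 -0.0539]
lower rail outer (-.029) [-0.0289 -0.0629]
new base far edge top [0.0214 0.0667] [0.0215 0.0086] front/far lower [0.0186 0.0084]
old_rear plate back far top [0.0191 0.0009] plate right [ 0.0191 -0.0097] near [-0.0216 -0.0052] [-0.0216 -0.0117]
green dot expect y=-.02 rel [-0.0009  0.0182]
```

step_arm --increments '[0.002,-0.001,0,0.1,-0.07,0.5,0,0,0,0,0,0,1,0,0,0,0,0,0,0.5,0,0,0,0,0,0,0,0]'

```text
t: 23.6
position: [0.6193, -0.0315, 0.0894]
eef_rot: [-0.0, 0.744, -0.668, -0.0]
contact_force: [-0.9, 0.3, -0.7]
grip_width: 0.0118
```

Run:
```python
from h import *
goto(lane(0,.060,.0434),-83.9);print(tolane(state()["position"]))
```

```text
t 23.6 pos [ 0.6193 -0.0315  0.0894] jaw -83.84 tiltz [ 0.  0. -1.] F [-0.9  0.3 -0.7] w 0.0118
turn [-0.     0.     0.001] shift cm [ 0.06 -0.    4.6 ] rows>= 0.9
[-0.      0.0606]
```

Bottom now about 6 mm below the rail tops' level, centred within 0.1 mm. I'll keep lowering in small steps.

step_arm --increments '[0,0,0,0,0,0.6,0,0,0,0,0,0,0.6,0,0,0,0,0,0,0.6,0,0,0,0,0,0,0,0]'

```text
t: 24.0
position: [0.6193, -0.0315, 0.0697]
eef_rot: [-0.0, 0.744, -0.668, -0.0]
contact_force: [-0.1, 0.1, -1.4]
grip_width: 0.0115
```

Run:
```python
from h import *
goto(lane(0,.060,.0434),-83.9);print(tolane(state()["position"]))
```

```text
t 24.0 pos [ 0.6193 -0.0315  0.0697] jaw -83.84 tiltz [-0.  0. -1.] F [-0.1  0.1 -1.4] w 0.0115
turn [0.    0.    0.001] shift cm [ 0.07 -0.01  2.63] rows>= 0.5
[-0.0001  0.0607]
```

step_arm --increments '[0,0,0,0.05,0,0.6,0,0,0,0,0,0,0.6,0,0,0,0,0,0,0.6,0,0,0,0,0,0,0.4,0,0,0,0,0,0,0,0]'

```text
t: 24.5
position: [0.6194, -0.032, 0.0457]
eef_rot: [-0.0, 0.744, -0.668, -0.0]
contact_force: [-0.3, 0.4, -1.5]
grip_width: 0.0117
```

Run:
```python
from h import *
goto(lane(0,.060,.0434),-83.9);print(tolane(state()["position"]))
```

```text
t 24.5 pos [ 0.6194 -0.032   0.0457] jaw -83.84 tiltz [-0.  0. -1.] F [-0.3  0.4 -1.5] w 0.0117
turn [0.    0.    0.001] shift cm [ 0.01 -0.    0.23] rows>= 0.0
[-0.      0.0601]
```

step_arm --increments '[0,0,0,0,0,0.15,0,0,0,0,0,0,0.1,0,0,0,0,0,0,0.1,0,0,0,0,0,0,0.1,0]'

```text
t: 24.9
position: [0.6195, -0.032, 0.0435]
eef_rot: [0.0, 0.744, -0.668, 0.0]
contact_force: [-2.6, -0.2, 5.7]
grip_width: 0.0117
```

step_arm --increments '[0,0,0,0.3,0,0,0,0,0,0,0.1,0,0,0,0,0,0,0,0,0,0]'

```text
t: 25.2
position: [0.6207, -0.0364, 0.044]
eef_rot: [-0.0, 0.744, -0.668, 0.001]
contact_force: [0.3, 0.4, -1.3]
grip_width: 0.0117
```

Run:
```python
from h import *
goto(lane(0,.056,.0434),-83.9);print(tolane(state()["position"]))
```

```text
t 25.2 pos [ 0.6207 -0.0364  0.044 ] jaw -83.84 tiltz [ 0.002 -0.001 -1.   ] F [ 0.3  0.4 -1.3] w 0.0117
turn [-0.002 -0.001  0.001] shift cm [-0.04  0.08  0.06] rows>= 0.0
[0.0008 0.0556]
```

step_arm --increments '[0,0,0,0,0.05,0.1,0,0,0,0,0,0,0.05,0,0,0,0,0,0,0,0]'

```text
t: 25.5
position: [0.6206, -0.0365, 0.0435]
eef_rot: [-0.0, 0.744, -0.668, 0.001]
contact_force: [-1.5, 0.5, -1.4]
grip_width: 0.0114
```

step_arm --increments '[0,0,0,0,0,0.1,0,0,0,0,0,0,0.05,0]'

```text
t: 25.7
position: [0.6207, -0.0365, 0.0435]
eef_rot: [-0.0, 0.744, -0.668, 0.001]
contact_force: [-1.9, 0.1, 3.2]
grip_width: 0.0118
```

Floor contact (Fz +3.2). Release gently, then straight up.

step_arm --increments '[0,0,0,0,0,0,18,0,0,0,0,0,0,25,0,0,0,0,0,0,30,0,0,0,0,0,0,30,0,0,0,0,0,-1,30,0,0,0,0,0,-2,30,0,0,0,0,0,-2,30,0,0,0,0,0,-3,30,0,0,0,0,0,-4,30]'

```text
t: 26.6
position: [0.6165, -0.0361, 0.1615]
eef_rot: [0.003, 0.744, -0.668, -0.004]
contact_force: [0.6, -0.1, 0.8]
grip_width: 0.0259
```

step_arm --increments '[0,0,0,0,2,-3,30,0,0,0,0,3,-2,30,0,0,0,0,0,0,30,0,0,0,0,0,0,30]'

```text
t: 27.0
position: [0.5701, -0.0409, 0.2235]
eef_rot: [-0.002, 0.745, -0.667, 0.003]
contact_force: [-0.1, 0.6, -0.3]
grip_width: 0.026
```

Run:
```python
from h import *
goto(lane(0,.056,.0434),-83.9)
im=snap("wrist","w9");import pickle; pickle.dump(im,open("w9.pkl","wb"))
snap("scene","s9",(180,150,380,280),3.8)
```

```text
t 27.0 pos [ 0.5701 -0.0409  0.2235] jaw -83.75 tiltz [ 0.006 -0.001 -1.   ] F [-0.1  0.6 -0.3] w 0.026
turn [-0.006 -0.002  0.003] shift cm [ 0.05 -5.   18.01] rows>= 3.7
```

View pics/w9.png

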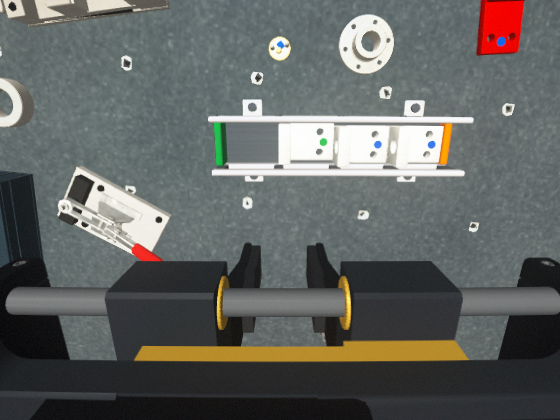

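View pics/s9.png

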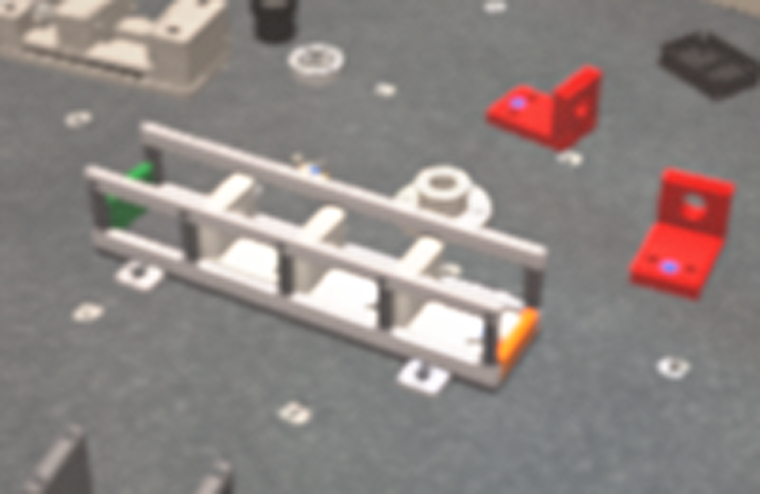

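Run:
```python
from h import *
import pickle
im=pickle.load(open("w9.pkl","rb")); p=im["pixels"].astype(int)
b,g,r=p[...,0],p[...,1],p[...,2]
sub=np.zeros(b.shape,bool); sub[120:175,280:440]=1
for nm,m in (("blue",(b>r+80)&(b>g+50)),("green",(g>r+70)&(g>b+50))):
    n,l,s,c=cv2.connectedComponentsWithStats((m&sub).astype(np.uint8))
    for i in range(1,n):
        if s[i,4]>15: print(nm,c[i].round(1),"origin",tolane(px2world(im,c[i],.016))+[0,.02])
cv2.imwrite("pics/w9c.png",cv2.resize(im["pixels"][110:185,205:475],None,fx=2.9,fy=2.9,interpolation=cv2.INTER_CUBIC))
```

```text
blue [377.4 144.1] origin [-0.0022 -0.0287]
blue [431.1 144.1] origin [-0.0019 -0.0887]
green [322.9 141.6] origin [0.0002 0.0318]
```

View pics/w9c.png

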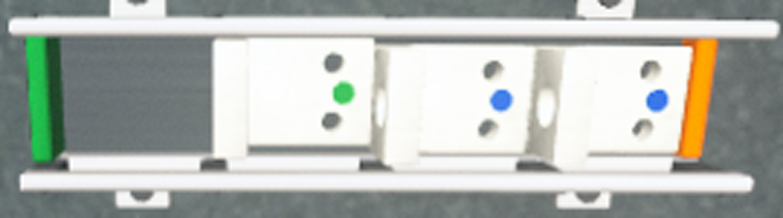

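All three are seated at y ≈ -88.7, -28.7 and +31.8 mm, with gaps of at most about 1.5 mm. I'm handing in.

Run:
```python
from station import *
print(sign_off())
```

```text
the job is handed in; nothing more can be done
None
```

The lane is restocked and handed in at about 27 s of the 66 s allowed.

- **Old brackets:** I pushed both forward together with the closed fingers until they stopped moving against the orange stop.
- **New bracket:** I took it from the carrier by its long sides and set it down on the free spot. I then gripped it again by its plate faces, lowered it into the lane until the force reading showed floor contact, and slid it up behind the others. I released it there, in contact with the floor.

**Last checks**, from the final wrist picture:

| Bracket | Along the lane (target) | Sideways from lane centre |
|---|---|---|
| old_front | -88.7 mm (-90) | -1.9 mm |
| old_rear | -28.7 mm (-30) | -2.2 mm |
| new_bracket | +31.8 mm (+30) | +0.2 mm |

- Gaps between brackets are about 0 and 0.5 mm, and the front one is about 1.3 mm from the stop.
- All three stand upright and straight with their plates towards the green wall, and the gripper was clear of everything.
- The flange and disc stood undisturbed in the final pictures. I last saw the brass fitting just before the final carry, undisturbed, and the arm did not go near it afterwards.
- I left the red look-alikes alone.

No check failed or disagreed. The measurements agreed to within about 1 to 2 mm.

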